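# Snap the lid of a sample pot home with a push stick

### The arm

A 6-joint arm with a two-finger parallel gripper is mounted at the origin on the work surface. World frame = base frame: x ahead of the robot, y to its left, z up, the work surface at z = 0. Lengths are in mm, angles in rad, forces in N, time in s.
With the tool pointing down it reaches from about 250 to 800 mm from the base axis. Payload 3.9 kg.
Tool frame: the origin (TCP) lies midway between the tips of the shut fingers; the grasp point (between the pads) lies 19 mm behind it (manip.grasp_offset is the distance from the TCP to the grasp point, in mm); x points along the fingers, y is the direction in which the jaws open and shut, and the axes are right-handed (so a half turn about x gives the same grasp; the last joint's range is limited). The gripper opens to 85 mm and grips with 20 to 120 N. Pads are 22 mm wide; open, the fingers measure 114 mm over their backs; the gripper's body (76 mm by 85 mm) begins 54 mm behind the grasp point. The pads swing forward as they close: fully open they stand 13 mm farther back than shut.
Start: joints at [1.339, 0.26, -0.138, 1.173, 0, 1.571], TCP at [120.604, 510.95, 231.304] pointing down, gripper open.
Joint ranges: [-2.78, 2.78], [-0.83, 1.72], [-1.28, 1.37], [-1.9, 2.12], [-1.57, 1.48], [-3.14, 3.14]. Speed limits (rad/s): [2.57, 2.57, 3.14, 3.14, 3.14, 3.14].

### API

Orientations are given as [roll, pitch, yaw] about the fixed x, y, z axes, in that order (R = Rz(yaw) Ry(pitch) Rx(roll)).
In Python, from plant import manip gives the robot as it stands.
- The arm moves only by the tool move_arm, never from a script. Its argument "steps" is a list of rows, each a list of 3 entries, a list of its own where there are three numbers: the shift along the tool's x, y, z in m, then the turn, a rotation vector about the tool's x, y, z in rad, then the opening, from 0 (shut) to 1 (fully open). In form: [[[tx, ty, tz], [ax, ay, az], hand], ...]. A call has 1 to 5 rows; each row shifts and turns the commanded pose from where the row before left it, along the tool's axes as they then stand; what a row does not reach is not made up. A row lasts 1/10 s, in which the tool goes at most 50 mm and 8.59 degrees, less where a joint would pass 70% of its speed; a pose out of reach is approached as far as the arm can. A call is refused whole if a number of a shift passes 0.05 or a number of a turn 0.15, either way. A call with a gripper value outside its range is refused whole. The fingers move at their own pace and stop on an object; the grip force is fixed at half the most. Time passes only in rows, so rows that do not move let the fingers close. It gives the time, the measured TCP pose, the force and the opening at its end, in the units of the state.
- manip.get_obs(): the state, without advancing time (a new reading comes with each control period).
- manip.grab_frame(name): name is "side" or "top" or "wrist"; returns a dict with "pixels" (420x560x3 uint8, blue, green, red), "range_z" (420x560 float32, mm along the optical axis (not along the pixel's ray), 0 where there is no reading), "camera_matrix" (3x3 intrinsics, pixels), "D" ([k1, k2, p1, p2, k3] as OpenCV has them; the pictures are not rectified), "extrinsics" (4x4, takes a point from world to camera coordinates). Camera axes: x right, y down, z forward; pixel columns grow to the right and rows downward; lengths in mm; the calibration is good to about 2 mm. A picture is of the moment at which its call begins.
- manip.close_job(): hands the job in, once; it reports no verdict.
The state is a dict: "t": time; "joints": joint angles; "joint_vel": joint speeds; "tau": joint torques, N m; "eef_pos": TCP position; "tcp_rot": TCP orientation; "wrist_force": force on the tool from outside, world axes, zero at the start; "moment": the same for the moment, N m; "grip_width": finger opening in mm.
Only numpy, scipy, OpenCV 4.12 (cv2) and the standard library are available. Lean on these libraries where they do the work, as an engineer would, in place of code of your own. Each camera call takes 0.05 s, during which the arm holds its last target. There are 200 camera calls.

### The job

One sample pot on the sorting table has its orange lid standing proud in the mouth. Take the wooden push stick from its blue mat and press the lid straight down with the stick's rubber foot until it has snapped in and sits hard on its ledge inside, keep pushing steadily with about 12 newtons for one second, and never push with more than 24 newtons. Then stand the stick upright on the blue mat again; do not touch the lid with the gripper, and leave the other pot and the finds alone.

Things in the scene. Friction and masses are not known exactly. Their poses are not given: they have to be found in the camera images.
- lid_top (a point): Centre of the top face of the open pot's orange lid, z up; a white ring 38 mm across is drawn round it. Loose, 60 g: a plate 76 x 76 x 8 mm over a square white plug 17 mm deep, guided by the pot's bore with 1 mm of play. It starts level on four spring catches in the bore, this point about 12 mm above the rim. Press near its centre, or it goes down tilted.
- pot_rim (a point): Centre of the open pot's mouth at the level of its rim, 60 mm above the table; x and y along its sides, z up. The pot is grey, 100 x 100 x 60 mm, fixed to the table, with an 80 mm square recess for the lid's plate, about 8 mm deep down to the hard ledge that stops it. The ledge's depth differs from pot to pot: a lid that is home has its top anywhere from 2 mm below to 2 mm above the rim.
- pot_catches (a point): Centre of the bore at the height of the catches, 17 mm below the rim. The push needed rises to about 8 to 12 N in the first 1 to 4 mm, drops as the catches give way and falls to nearly nothing by 9 mm of travel; only when the lid meets the ledge, after 10 to 14 mm in all, does the force climb again, and then steeply.
- closed_pot: The other pot, identical and fixed, its lid already flush; origin at the centre of its underside on the table. To be left alone.
- pusher_mid (a point): Centre of the push stick, half-way up; z along the stick, up. Wooden round stick 26 mm in diameter, 110 mm long in all, its lowest 12 mm a rubber foot 32 mm in diameter; 140 g. At the start it stands upright on the blue mat. The flat foot's underside is 55 mm below this point.
- pusher_foot (a point): Centre of the underside of the push stick's rubber foot; z up along the stick.
- mat_top (a point): Centre of the top of the blue mat, 120 x 120 x 4 mm, fixed flat on the table; this point is 4 mm above the table.
- can_mid (a point): A find: green drinks can standing upright, 66 mm in diameter, 115 mm high; this point is half-way up. To be left alone.
- wood_mid (a point): A find: flat dark piece of wood, 50 x 160 x 18 mm, long along its y; this point is half-way up. To be left alone.
- collar_mid (a point): A find: red plastic bottle-neck collar lying flat, 36 mm across, 12 mm high; this point is half-way up. To be left alone.
Mind the look-alikes: they are no part of the job. Of the things shaped like the part that bears pusher_mid, the wooden one is meant.

How it is judged:
By the outcome, as a careful person would: the job done as asked, in the order asked, and still so for the second after the job is handed in, with the robot touching nothing.
It also fails if it takes over 64 s, if anything falls off the work surface, if the arm or the gripper's body presses on something with over 40 N, if the wrist force passes 120 N, or if a joint passes its speed limit or range.

## Working session

There is one attempt and no reset: what is moved stays moved. The work goes in short steps, Python scripts to look and compute and a tool call to move; the robot and the scene stay as the last step left them, time stands still between calls to the robot, and variables do not carry over. Pictures are saved under pics/ and viewed, about 8 in all and at most 12, crops included, and the job is handed in when it is done.

Besides the shell and the picture viewer there is one more tool, called after "Call:" as name(argument=value, ...) on one line, values as JSON. move_arm: Moves the arm, as the interface text tells. Its arguments: {"type":"object","properties":{"steps":{"type":"array"}},"required":["steps"]}

```bash
mkdir -p pics; cat > h.py <<'E'
from plant import manip
import numpy as np, cv2
from scipy.spatial.transform import Rotation as R
def grab(n):
    f=manip.grab_frame(n); f['K']=np.array(f['camera_matrix'],float); f['T']=np.array(f['extrinsics'],float); f['Dc']=np.array(f['D'],float); return f
def ray(f,uv):
    p=cv2.undistortPoints(np.array(uv,float).reshape(-1,1,2),f['K'],f['Dc']).reshape(-1,2)
    d=np.c_[p,np.ones(len(p))]@f['T'][:3,:3]; o=-f['T'][:3,:3].T@f['T'][:3,3]
    return o,d
def plane(f,uv,z):
    o,d=ray(f,uv); return o+d*((z-o[2])/d[:,2])[:,None]
def depthpt(f,uv):
    o,d=ray(f,uv); uv=np.array(uv).reshape(-1,2).astype(int)
    return o+d*f['range_z'][uv[:,1],uv[:,0]][:,None]
E
python3 - <<'E'
from h import *
print(manip.get_obs())
ims=[]
for n in('top','side'):
    f=grab(n); np.savez('pics/%s.npz'%n,**f) ; cv2.imwrite('pics/%s0.png'%n,f['pixels']); print(n,f['T'].round(2),f['K'])
E
```

```text
{'t': 0.0, 'joints': array([ 1.33898982e+00,  2.60672263e-01, -1.39369811e-01,  1.17266092e+00,
        1.30996288e-06,  1.57076180e+00]), 'joint_vel': array([-0.00087879,  0.00218133,  0.0009655 , -0.00091934, -0.00016032,
        0.00026152]), 'tau': array([-1.72225982e-04, -4.05674744e+01,  2.53924799e+01,  1.85980689e-02,
       -1.13067535e-04,  4.69854214e-06]), 'eef_pos': array([120.45858501, 510.31205719, 230.47075324]), 'tcp_rot': array([-1.5715179 ,  1.56888966, -1.80328988]), 'wrist_force': array([0.02970116, 0.32770829, 0.79364551]), 'moment': array([-0.04016249,  0.08468563, -0.03091143]), 'grip_width': 85.29152274663805}
top [[-1.00000e-02 -1.00000e+00 -2.00000e-02 -2.20300e+01]
 [-1.00000e+00  2.00000e-02 -6.00000e-02  5.96460e+02]
 [ 6.00000e-02  2.00000e-02 -1.00000e+00  1.01835e+03]
 [ 0.00000e+00  0.00000e+00  0.00000e+00  1.00000e+00]] [[533.00116626   0.         286.18804267]
 [  0.         533.00116626 206.36190166]
 [  0.           0.           1.        ]]
side [[-9.9000e-01 -1.3000e-01  2.0000e-02  5.6949e+02]
 [-9.0000e-02  4.9000e-01 -8.7000e-01  1.2725e+02]
 [ 1.0000e-01 -8.6000e-01 -5.0000e-01  9.2078e+02]
 [ 0.0000e+00  0.0000e+00  0.0000e+00  1.0000e+00]] [[540.16765994   0.         276.18909592]
 [  0.         540.16765994 206.09824723]
 [  0.           0.           1.        ]]
```

View pics/top0.png

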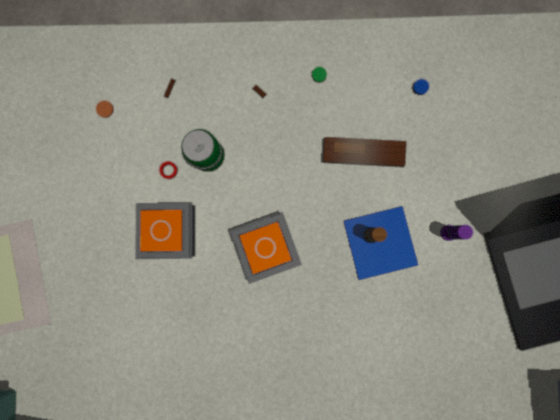

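View pics/side0.png

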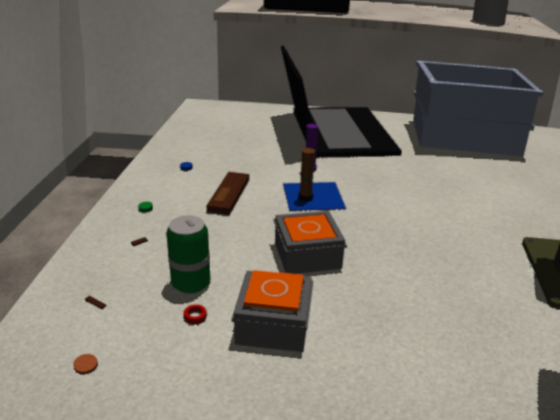

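The top view shows pots at (162,231) and (265,247), the wooden stick at (372,235) on the mat (380,243), and a purple look-alike at (458,232). In the side view the nearer pot's lid at (274,290) looks proud. I'll measure these next.

```bash
python3 - <<'E'
from h import *
F={n:dict(np.load('pics/%s.npz'%n)) for n in('top','side')}
for n,f in F.items():
    hsv=cv2.cvtColor(f['pixels'],cv2.COLOR_BGR2HSV)
    for nm,lo,hi,z in(('orange',(5,200,150),(18,255,255),66),('blue',(105,180,60),(125,255,255),4),('wood',(5,80,30),(15,230,200),114)):
        m=cv2.inRange(hsv,lo,hi)
        cs,_=cv2.findContours(m,cv2.RETR_EXTERNAL,cv2.CHAIN_APPROX_NONE)
        for c in cs:
            if cv2.contourArea(c)<60: continue
            mm=np.zeros_like(m); cv2.drawContours(mm,[c],-1,1,-1)
            mm=cv2.erode(mm,np.ones((3,3)))
            v,u=np.nonzero(mm); P=depthpt(f,np.c_[u,v])
            (cx,cy),wh,a=cv2.minAreaRect(c)
            b=plane(f,cv2.boxPoints(cv2.minAreaRect(c)),z); e=b[1]-b[0]
            print(n,nm,(round(cx),round(cy)),np.round(wh),'depth med',np.median(P,0).round(1),'z pct',np.percentile(P[:,2],[5,50,95]).round(1),'plane',b.mean(0).round(1),'edge',np.linalg.norm(e[:2]).round(1),np.degrees(np.arctan2(e[1],e[0])).round(1))
# stick top patch
f=F['top']; g=np.array([(u,v) for u in range(345,395) for v in range(215,255)]); P=depthpt(f,g); P=P[P[:,2]>100]; print(len(P),P.mean(0),P.min(0),P.max(0))
f=F['side']; g=np.array([(u,v) for u in range(295,325) for v in range(120,200)]); P=depthpt(f,g)
q=P[(P[:,2]>105)&(P[:,2]<125)]; print(len(q),q.mean(0),q.min(0),q.max(0))
E
```

```text
top orange (265, 247) [40. 40.] depth med [518.1   8.1  60.3] z pct [57.5 60.3 63.3] plane [517.9   7.7  66. ] edge 74.4 -70.7
top orange (160, 230) [40. 39.] depth med [552.6 199.2  72. ] z pct [68.9 72.  75. ] plane [553.1 201.4  66. ] edge 72.6 -90.9
top blue (381, 243) [59. 59.] depth med [ 510.  -225.6    4.5] z pct [1.4 4.5 7.7] plane [ 523.3 -213.8    4. ] edge 116.0 -76.8
top blue (420, 86) [13. 13.] depth med [ 827.6 -298.6    9.8] z pct [ 7.1  9.8 12.7] plane [ 829.8 -299.8    4. ] edge 25.4 -91.5
top wood (378, 234) [12. 15.] depth med [ 539.2 -193.   114.4] z pct [111.5 114.4 116.9] plane [ 539.3 -192.4  114. ] edge 26.1 -90.8
top wood (265, 247) [43. 43.] depth med [518.    8.1  60.3] z pct [57.5 60.3 63.3] plane [518.7   4.7 114. ] edge 75.0 -70.9
top wood (161, 230) [42. 42.] depth med [552.7 198.7  72. ] z pct [68.9 72.  75. ] plane [552.1 188.  114. ] edge 74.1 0.2
top wood (364, 151) [82. 24.] depth med [ 702.1 -202.2   18.2] z pct [15.2 18.2 21.6] plane [ 685.1 -171.9  114. ] edge 43.7 -3.8
top wood (104, 108) [15. 16.] depth med [798.1 329.7   5.5] z pct [3.3 5.5 
[... 898 characters left out ...]
2.3  96.8 114. ] edge 85.5 -161.1
side wood (306, 187) [ 9. 15.] depth med [ 537.6 -183.1   35.3] z pct [23.2 35.3 47.4] plane [529.4 -33.7 114. ] edge 58.5 -87.0
side wood (228, 193) [23. 52.] depth med [ 699.8 -174.    17. ] z pct [15.3 17.  18.9] plane [659.3   3.4 114. ] edge 169.9 -94.2
side wood (308, 162) [29. 13.] depth med [ 538.4 -184.1   94. ] z pct [ 66.2  94.  113.7] plane [ 534.8 -139.5  114. ] edge 26.6 -169.0
196 [ 538.61162582 -189.80664598  147.287843  ] [ 526.95354243 -207.50303607  100.39728953] [ 551.71450347  -55.6831467  1051.39426528]
154 [ 538.89217534 -245.66393045  110.40467239] [ 525.38547652 -357.46998017  105.10861233] [ 552.38762486 -180.24236226  114.74930535]
```

```bash
cat >> h.py <<'E'
def st(tgt=None):
    o=manip.get_obs(); Rm=R.from_euler('xyz',o['tcp_rot'])
    print('t',round(o['t'],2),'pos',o['eef_pos'].round(2),'F',o['wrist_force'].round(2),'M',o['moment'].round(2),'w',round(o['grip_width'],1),'j',o['joints'].round(2)); print(Rm.as_matrix().round(3))
    if tgt is not None: print('tool shift mm',Rm.inv().apply(np.array(tgt)-o['eef_pos']).round(2))
    return o
E
python3 -c "
from h import *
st([539,-192.5,200])"
```

```text
t 0.1 pos [120.46 510.37 230.56] F [ 0.54 -0.28  0.11] M [ 0.02 -0.04  0.  ] w 85.9 j [ 1.34  0.26 -0.14  1.17  0.    1.57]
[[-0.     0.23   0.973]
 [-0.002  0.973 -0.23 ]
 [-1.    -0.002 -0.   ]]
tool shift mm [  31.56 -587.85  568.83]
```

Call:
move_arm(steps=[[[0,0,0],[0.1,0,0],1]])

```text
t: 0.2
eef_pos: [120.5, 510.5, 230.7]
tcp_rot: [-1.468, 1.569, -1.802]
wrist_force: [-0.4, 0.7, -0.2]
grip_width: 85.1
```

```bash
python3 -c "
from h import *
st([539,-192.5,200])"
```

```text
t 0.2 pos [120.49 510.49 230.7 ] F [-0.44  0.71 -0.23] M [-0.    0.    0.01] w 85.1 j [ 1.34  0.26 -0.14  1.17 -0.    1.67]
[[-0.     0.328  0.945]
 [-0.001  0.945 -0.328]
 [-1.    -0.001  0.   ]]
tool shift mm [  31.52 -526.74  625.98]
```

Call:
move_arm(steps=[[[0,0,0],[-0.112,0,0],1],[[0,0,0],[-0.112,0,0],1],[[0,0,0],[-0.112,0,0],1],[[0,-0.022,0.031],[0,0,0],1],[[0,-0.022,0.031],[0,0,0],1]])

```text
t: 0.7
eef_pos: [182.8, 466.9, 230.7]
tcp_rot: [-1.781, 1.57, -1.774]
wrist_force: [1.1, 1.0, -0.0]
grip_width: 85.4
```

Call:
move_arm(steps=[[[0,-0.022,0.031],[0,0,0],1],[[0,-0.022,0.031],[0,0,0],1],[[0,-0.022,0.031],[0,0,0],1],[[0,-0.022,0.031],[0,0,0],1],[[0,-0.022,0.031],[0,0,0],1]])

```text
t: 1.2
eef_pos: [339.1, 356.6, 230.9]
tcp_rot: [-2.374, 1.57, -2.37]
wrist_force: [-0.1, 1.7, 0.4]
grip_width: 85.5
```

Call:
move_arm(steps=[[[0,-0.022,0.031],[0,0,0],1],[[0,-0.022,0.031],[0,0,0],1],[[0,-0.022,0.031],[0,0,0],1],[[0,-0.022,0.031],[0,0,0],1],[[0,-0.022,0.031],[0,0,0],1]])

```text
t: 1.7
eef_pos: [494.6, 247.2, 230.8]
tcp_rot: [-2.789, 1.57, -2.785]
wrist_force: [0.3, 0.0, 0.8]
grip_width: 85.6
```

```bash
python3 -c "
from h import *
st([552,201,230])
f=grab('wrist'); np.savez('pics/wrist.npz',**f); cv2.imwrite('pics/wrist0.png',f['pixels']); print(f['T'].round(2))
m=cv2.inRange(cv2.cvtColor(f['pixels'],cv2.COLOR_BGR2HSV),(5,200,150),(18,255,255))
cs,_=cv2.findContours(m,cv2.RETR_EXTERNAL,cv2.CHAIN_APPROX_NONE)
for c in cs:
    if cv2.contourArea(c)>500:
        b=cv2.boxPoints(cv2.minAreaRect(c)); v,u=np.nonzero(cv2.drawContours(np.zeros_like(m),[c],-1,1,-1)); P=depthpt(f,np.c_[u,v]); z=np.median(P[:,2]); q=plane(f,b,z)
        print(b.round(),z,q.mean(0),np.linalg.norm(q[1]-q[0]),np.linalg.norm(q[2]-q[1]),q[1]-q[0])
"
```

```text
t 1.7 pos [494.58 247.23 230.85] F [0.28 0.02 0.78] M [ 0.05 -0.01  0.  ] w 85.6 j [ 0.46  0.31 -0.07  1.19  0.    0.46]
[[-0.001 -0.004  1.   ]
 [-0.     1.     0.004]
 [-1.    -0.    -0.001]]
tool shift mm [  0.81 -46.46  57.24]
[[-1.0000e-02  1.0000e+00 -0.0000e+00 -2.4456e+02]
 [ 9.6000e-01  0.0000e+00  2.8000e-01 -5.1191e+02]
 [ 2.8000e-01  0.0000e+00 -9.6000e-01  2.4038e+02]
 [ 0.0000e+00  0.0000e+00  0.0000e+00  1.0000e+00]]
[[189. 208.]
 [270. 208.]
 [270. 281.]
 [189. 281.]] 71.77032000680373 [553.43782043 198.85738459  71.77032001] 73.5386560944163 73.87625388372145 [-0.37245333 73.5377129   0.        ]
[[-20. 179.]
 [ 53. 153.]
 [ 81. 230.]
 [  8. 256.]] 59.931217811012914 [518.82948565  12.21082159  59.93121781] 74.43643888679024 74.7968909398529 [-24.18124949  70.39922306   0.        ]
```

View pics/wrist0.png

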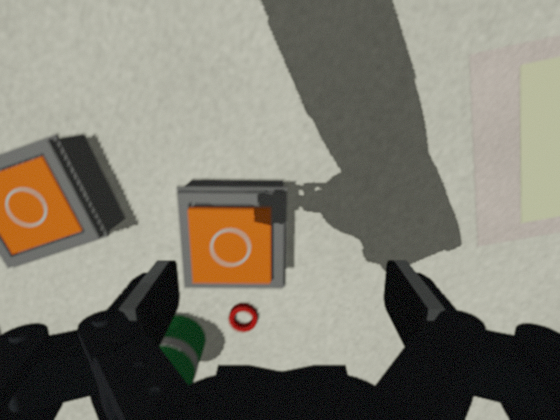

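The wrist view puts the open lid at (230,247), i.e. world (553,199,72). The grey pot is axis-aligned and the closed pot is on the left. Next is the stick.

Call:
move_arm(steps=[[[0,-0.044,0.003],[0,0,0],1],[[0,-0.044,0.003],[0,0,0],1],[[0,-0.044,0.003],[0,0,0],1],[[0,-0.044,0.003],[0,0,0],1],[[0,-0.044,0.003],[0,0,0],1]])

```text
t: 2.25
eef_pos: [509.1, 27.0, 230.9]
tcp_rot: [-3.119, 1.57, -3.114]
wrist_force: [0.3, -0.9, 0.7]
grip_width: 85.7
```

Call:
move_arm(steps=[[[0,-0.044,0.003],[0,0,0],1],[[0,-0.044,0.003],[0,0,0],1],[[0,-0.044,0.003],[0,0,0],1],[[0,-0.044,0.003],[0,0,0],1],[[0,0,0],[0,0,0],1]])

```text
t: 2.75
eef_pos: [522.4, -152.0, 230.7]
tcp_rot: [-1.645, 1.569, -1.647]
wrist_force: [-0.3, -0.3, 0.8]
grip_width: 85.5
```

```bash
python3 -c "
from h import *
f=grab('wrist'); cv2.imwrite('pics/wrist1.png',f['pixels'])
v,u=np.mgrid[0:420,0:560]; P=depthpt(f,np.c_[u.ravel(),v.ravel()]); r=np.hypot(P[:,0]-539,P[:,1]+192.5)
q=P[(r<30)&(P[:,2]>105)&(P[:,2]<125)]; print(len(q),q.mean(0),q.min(0),q.max(0)); c=(q.min(0)+q.max(0))/2
q=P[(r<30)&(P[:,2]>17)&(P[:,2]<105)]; print(len(q),q.min(0),q.max(0))
m=cv2.inRange(cv2.cvtColor(f['pixels'],cv2.COLOR_BGR2HSV),(105,180,60),(125,255,255))
k=max(cv2.findContours(m,0,1)[0],key=cv2.contourArea); b=plane(f,cv2.boxPoints(cv2.minAreaRect(k)),4); print('mat',b.round(1),b.mean(0))
st([c[0],c[1],200])
"
```

```text
906 [ 538.4618384  -194.56904765  113.38039559] [ 526.32158116 -207.77056055  105.05460292] [ 552.43655867 -182.10020708  116.02646641]
683 [ 525.98887094 -206.35654362   17.08904536] [ 545.51902302 -181.36527971  104.96632113]
mat [[ 480.  -281.3    4. ]
 [ 454.  -169.2    4. ]
 [ 566.  -142.6    4. ]
 [ 596.8 -264.3    4. ]] [ 524.20188811 -214.34994305    4.        ]
t 2.8 pos [ 522.06 -149.56  230.66] F [ 0.34  1.13 -0.14] M [-0.04  0.01 -0.02] w 85.7 j [-0.28  0.29 -0.09  1.18 -0.   -0.28]
[[-0.001  0.     1.   ]
 [ 0.     1.    -0.   ]
 [-1.     0.    -0.001]]
tool shift mm [ 30.64 -45.38  17.36]
```

View pics/wrist1.png

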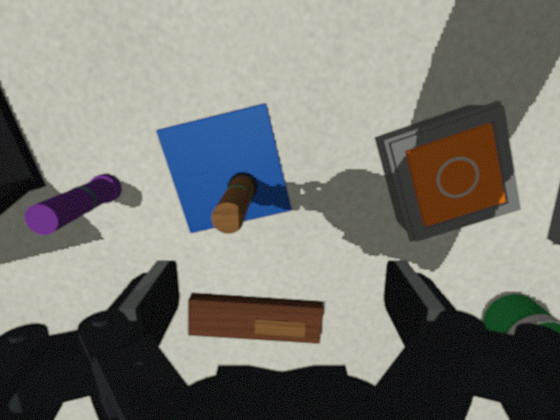

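The wrist view shows the wooden stick with its top at (228,217), standing on the blue mat. The purple one is at (60,210). Stick centre is about (539,-194).

Call:
move_arm(steps=[[[0.015,-0.0225,0.0085],[0,0,0],1],[[0.015,-0.0225,0.0085],[0,0,0],1],[[0.035,0,0],[0,0,0],1],[[0.035,0,0],[0,0,0],1],[[0,0,0],[0,0,0],1]])

```text
t: 3.3
eef_pos: [535.3, -189.4, 126.4]
tcp_rot: [2.753, 1.56, 2.758]
wrist_force: [-0.5, 0.6, -0.4]
grip_width: 85.5
```

Call:
move_arm(steps=[[[0.03,0,0],[0,0,0],1],[[0.03,0,0],[0,0,0],1],[[0.01,0,0],[0,0,0],1],[[0,0,0],[0,0,0],1]])

```text
t: 3.7
eef_pos: [538.9, -191.2, 61.1]
tcp_rot: [2.731, 1.568, 2.736]
wrist_force: [-0.9, -0.2, -0.4]
grip_width: 85.2
```

```bash
python3 -c "
from h import *
st([539.2,-194,60])"
```

```text
t 3.7 pos [ 538.9  -191.21   61.08] F [-0.85 -0.2  -0.44] M [-0.05  0.04 -0.01] w 85.2 j [-0.34  0.46 -0.3   0.81  0.   -0.35]
[[-0.002 -0.005  1.   ]
 [ 0.001  1.     0.005]
 [-1.     0.001 -0.002]]
tool shift mm [ 1.08 -2.79  0.29]
```

Call:
move_arm(steps=[[[0,-0.0025,0],[0,0,0],1],[[0,0,0],[0,0,0],0.5],[[0,0,0],[0,0,0],0.3],[[0,0,0],[0,0,0],0],[[0,0,0],[0,0,0],0]])

```text
t: 4.2
eef_pos: [539.8, -194.9, 61.8]
tcp_rot: [-0.277, 1.57, -0.273]
wrist_force: [0.6, -0.2, 0.8]
grip_width: 28.4
```

Call:
move_arm(steps=[[[0,0,0],[0,0,0],0],[[0,0,0],[0,0,0],0],[[0,0,0],[0,0,0],0],[[0,0,0],[0,0,0],0]])

```text
t: 4.6
eef_pos: [540.0, -195.1, 61.9]
tcp_rot: [-0.535, 1.57, -0.531]
wrist_force: [-1.1, -0.7, 5.1]
grip_width: 24.4
```

```bash
python3 -c "
from h import *
st()"
```

```text
t 4.6 pos [ 540.02 -195.09   61.93] F [-1.11 -0.72  5.15] M [-0.05  0.13 -0.01] w 24.4 j [-0.35  0.46 -0.3   0.81 -0.   -0.35]
[[ 0.001 -0.004  1.   ]
 [-0.001  1.     0.004]
 [-1.    -0.001  0.001]]
```

Call:
move_arm(steps=[[[-0.01,0,0],[0,0,0],0],[[-0.03,0,0],[0,0,0],0],[[-0.03,0,0],[0,0,0],0],[[-0.03,0,0],[0,0,0],0],[[-0.02,0,0],[0,0,0],0]])

```text
t: 5.1
eef_pos: [539.9, -194.8, 183.5]
tcp_rot: [-0.191, 1.569, -0.187]
wrist_force: [0.2, -0.8, -1.0]
grip_width: 24.8
```

Call:
move_arm(steps=[[[0,0.035,0.001],[0,0,0],0],[[0,0.04,0.001],[0,0,0],0],[[0,0.04,0.001],[0,0,0],0],[[0,0.04,0.001],[0,0,0],0],[[0,0.04,0.001],[0,0,0],0]])

```text
t: 5.6
eef_pos: [543.1, 1.8, 181.3]
tcp_rot: [2.881, 1.57, 2.885]
wrist_force: [0.7, 0.2, -0.9]
grip_width: 24.9
```

Call:
move_arm(steps=[[[0,0.04,0.002],[0,0,0],0],[[0,0.04,0.002],[0,0,0],0],[[0,0.04,0.002],[0,0,0],0],[[0,0.04,0.001],[0,0,0],0],[[0,0.035,0.001],[0,0,0],0]])

```text
t: 6.1
eef_pos: [550.2, 197.2, 181.2]
tcp_rot: [3.092, 1.57, 3.097]
wrist_force: [0.1, -0.1, -2.1]
grip_width: 24.6
```

Call:
move_arm(steps=[[[0,0,0],[0,0,0],0],[[0,0,0],[0,0,0],0]])

```text
t: 6.3
eef_pos: [550.3, 195.9, 180.9]
tcp_rot: [-2.553, 1.569, -2.547]
wrist_force: [-1.0, -0.7, -0.7]
grip_width: 24.5
```

```bash
python3 -c "
from h import *
o=st([553.2,199,150])
f=grab('side'); cv2.imwrite('pics/side1.png',cv2.resize(f['pixels'][100:400,150:400],None,fx=2,fy=2))
v,u=np.mgrid[0:420,0:560]; P=depthpt(f,np.c_[u.ravel(),v.ravel()]); r=np.hypot(P[:,0]-o['eef_pos'][0],P[:,1]-o['eef_pos'][1]); z0=o['eef_pos'][2]
for a,b in((-62,-48),(-44,-30),(-30,-15)):
    q=P[(r<25)&(P[:,2]>z0+a)&(P[:,2]<z0+b)]; print(a,len(q),(q.min(0)).round(1),q.max(0).round(1))
q=P[(r<30)&(P[:,2]>80)];print('foot z',q[:,2].min())
"
```

```text
t 6.3 pos [550.29 195.88 180.95] F [-0.97 -0.73 -0.69] M [-0.08 -0.02  0.01] w 24.5 j [ 0.34  0.39 -0.09  1.1  -0.    0.34]
[[-0.001 -0.006  1.   ]
 [-0.001  1.     0.006]
 [-1.    -0.001 -0.001]]
tool shift mm [30.94  3.13  2.97]
-62 129 [533.3 194.7 122.2] [563.8 212.2 132.9]
-44 162 [535.6 196.1 137. ] [560.2 211.1 150.9]
-30 171 [535.7 197.  151.3] [560.4 210.9 165.9]
foot z 122.15592662458369
```

View pics/side1.png

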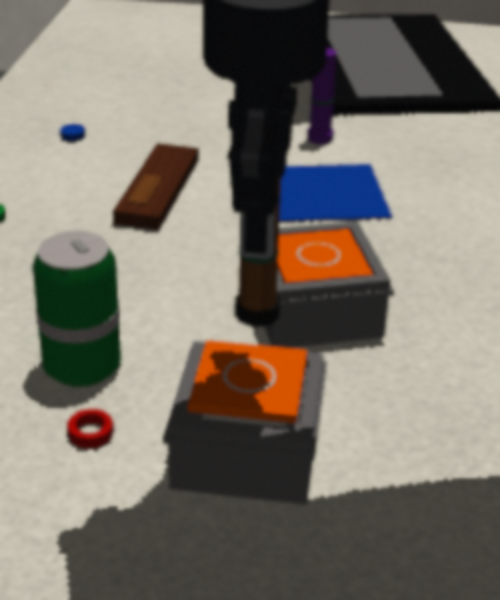

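The side view shows the stick held upright above the proud lid, whose ring is at crop (249,375). I'll measure the ring centre in the stored views to align more closely.

```bash
python3 -c "
from h import *
for n,c,z in(('top',(160,230),72),('side',(274,288),72),('wrist',(230,247),72)):
    f=dict(np.load('pics/%s.npz'%n)); h=cv2.cvtColor(f['pixels'],cv2.COLOR_BGR2HSV)
    m=np.zeros((420,560),np.uint8); w=24 if n=='wrist' else 17
    s=np.s_[c[1]-w:c[1]+w+1,c[0]-w:c[0]+w+1]; m[s]=((h[...,1]<190)&(h[...,2]>120))[s]
    nl,lab,stt,cen=cv2.connectedComponentsWithStats(m,connectivity=8)
    k=1+np.argmax(stt[1:,4]); v,u=np.nonzero(lab==k)
    e=cv2.fitEllipse(np.c_[u,v].astype(np.float32)); print(n,stt[k],e,plane(f,[e[0]],z).round(1), plane(f,[[u.min(),e[0][1]],[u.max(),e[0][1]]],z).round(1).tolist())
"
```

```text
top [150 220  22  22 183] ((160.3801727294922, 230.22312927246094), (19.44071388244629, 19.914180755615234), 55.21187210083008) [[552.5 200.   72. ]] [[552.8, 219.2, 72.0], [552.2, 180.4, 72.0]]
side [261 279  28  18 161] ((274.21734619140625, 287.38201904296875), (15.759451866149902, 25.109243392944336), 91.55105590820312) [[552.6 201.1  72. ]] [[571.2, 204.2, 72.0], [533.1, 198.0, 72.0]]
wrist [208 226  45  42 752] ((229.91824340820312, 246.91397094726562), (36.264827728271484, 38.97746658325195), 96.16425323486328) [[554.6 199.2  72. ]] [[554.7, 178.7, 72.0], [554.5, 219.9, 72.0]]
```

Call:
move_arm(steps=[[[0.012,0.004,0.0033],[0,0,0],0],[[0.015,0,0],[0,0,0],0],[[0.012,0,0],[0,0,0],0],[[0.005,0,0],[0,0,0],0],[[0,0,0],[0,0,0],0]])

```text
t: 6.85
eef_pos: [553.4, 198.4, 136.0]
tcp_rot: [-2.794, 1.568, -2.791]
wrist_force: [0.0, -0.4, -1.6]
grip_width: 24.8
```

```bash
python3 -c "
from h import *
o=st([553,200,130])
f=grab('side'); cv2.imwrite('pics/side2.png',cv2.resize(f['pixels'][180:350,200:350],None,fx=4,fy=3.5))
v,u=np.mgrid[0:420,0:560]; P=depthpt(f,np.c_[u.ravel(),v.ravel()]); r=np.hypot(P[:,0]-553,P[:,1]-200)
z0=o['eef_pos'][2]
for a,b in((-57,-48),(-44,-30)):
    q=P[(r<25)&(P[:,2]>z0+a)&(P[:,2]<z0+b)]; print(a,len(q),(q.min(0)).round(1),q.max(0).round(1))
"
```

```text
t 6.85 pos [553.42 198.38 135.99] F [ 0.03 -0.37 -1.6 ] M [ 0.01 -0.06  0.  ] w 24.8 j [ 0.34  0.42 -0.15  1.   -0.    0.34]
[[-0.002 -0.003  1.   ]
 [-0.001  1.     0.003]
 [-1.    -0.001 -0.002]]
tool shift mm [ 5.99  1.63 -0.4 ]
-57 107 [536.  198.9  79.2] [565.5 214.8  87.9]
-44 140 [539.  199.7  92.2] [563.  212.7 105.8]
```

View pics/side2.png

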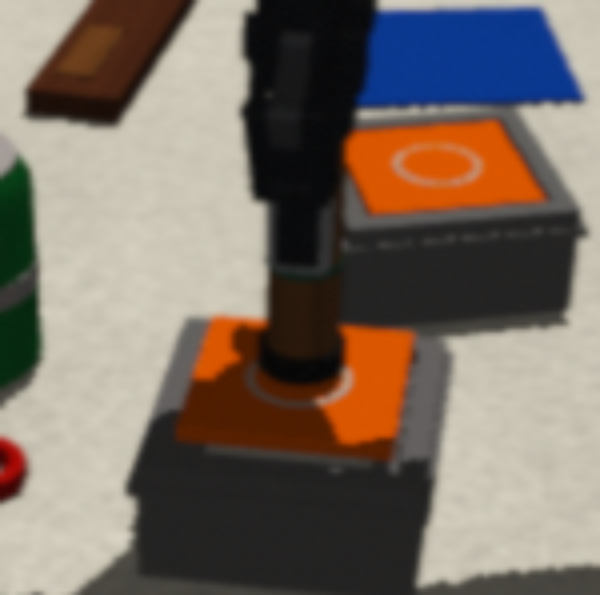

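The side view shows the foot about 6 mm above the ring, slightly towards the back left. I'll nudge it, then descend slowly.

Call:
move_arm(steps=[[[0.001,0.0018,0.001],[0,0,0],0],[[0.001,0,0],[0,0,0],0],[[0.001,0,0],[0,0,0],0],[[0,0,0],[0,0,0],0],[[0,0,0],[0,0,0],0]])

```text
t: 7.4
eef_pos: [555.2, 201.1, 134.4]
tcp_rot: [0.315, 1.571, 0.319]
wrist_force: [-0.7, 0.3, -1.5]
grip_width: 25.0
```

Call:
move_arm(steps=[[[0.001,0,0],[0,0,0],0],[[0.0005,0,0],[0,0,0],0],[[0,0,0],[0,0,0],0]])

```text
t: 7.7
eef_pos: [555.1, 201.1, 132.7]
tcp_rot: [-2.847, 1.571, -2.843]
wrist_force: [-0.2, 0.2, -1.4]
grip_width: 24.2
```

Call:
move_arm(steps=[[[0.0005,0,0],[0,0,0],0],[[0.0005,0,0],[0,0,0],0],[[0,0,0],[0,0,0],0]])

```text
t: 8.0
eef_pos: [555.2, 201.0, 131.7]
tcp_rot: [-2.608, 1.571, -2.604]
wrist_force: [0.0, -0.5, -1.4]
grip_width: 24.7
```

Call:
move_arm(steps=[[[0.0005,0,0],[0,0,0],0],[[0.0005,0,0],[0,0,0],0],[[0,0,0],[0,0,0],0]])

```text
t: 8.3
eef_pos: [555.1, 201.1, 130.7]
tcp_rot: [-2.864, 1.571, -2.86]
wrist_force: [-0.7, 0.1, -0.0]
grip_width: 24.5
```

Call:
move_arm(steps=[[[0.0005,0,0],[0,0,0],0],[[0.0005,0,0],[0,0,0],0],[[0,0,0],[0,0,0],0]])

```text
t: 8.6
eef_pos: [555.2, 201.1, 129.8]
tcp_rot: [0.527, 1.571, 0.531]
wrist_force: [1.1, 0.6, -1.0]
grip_width: 25.0
```

Call:
move_arm(steps=[[[0.0005,0,0],[0,0,0],0],[[0.0005,0,0],[0,0,0],0],[[0,0,0],[0,0,0],0]])

```text
t: 8.9
eef_pos: [555.4, 201.1, 129.4]
tcp_rot: [0.296, 1.57, 0.3]
wrist_force: [-0.6, -0.2, 4.3]
grip_width: 24.3
```

Call:
move_arm(steps=[[[0.0005,0,0],[0,0,0],0],[[0.0005,0,0],[0,0,0],0],[[0,0,0],[0,0,0],0]])

```text
t: 9.2
eef_pos: [555.6, 201.1, 129.1]
tcp_rot: [0.266, 1.569, 0.27]
wrist_force: [-2.0, -0.9, 8.4]
grip_width: 24.9
```

Call:
move_arm(steps=[[[0.0005,0,0],[0,0,0],0],[[0.0005,0,0],[0,0,0],0],[[0,0,0],[0,0,0],0]])

```text
t: 9.5
eef_pos: [555.9, 201.3, 128.7]
tcp_rot: [0.285, 1.568, 0.289]
wrist_force: [-2.2, -1.3, 10.1]
grip_width: 24.9
```

Call:
move_arm(steps=[[[0.0005,0,0],[0,0,0],0],[[0.0005,0,0],[0,0,0],0],[[0,0,0],[0,0,0],0]])

```text
t: 9.8
eef_pos: [556.0, 201.3, 127.7]
tcp_rot: [0.296, 1.568, 0.301]
wrist_force: [-1.3, -0.8, 8.9]
grip_width: 24.8
```

Call:
move_arm(steps=[[[0.0005,0,0],[0,0,0],0],[[0.0005,0,0],[0,0,0],0],[[0,0,0],[0,0,0],0]])

```text
t: 10.1
eef_pos: [555.9, 201.3, 126.1]
tcp_rot: [0.352, 1.569, 0.356]
wrist_force: [-1.6, -0.3, 7.0]
grip_width: 24.4
```

Call:
move_arm(steps=[[[0.0005,0,0],[0,0,0],0],[[0.0005,0,0],[0,0,0],0],[[0.0005,0,0],[0,0,0],0],[[0,0,0],[0,0,0],0]])

```text
t: 10.5
eef_pos: [555.7, 201.3, 124.0]
tcp_rot: [0.357, 1.569, 0.361]
wrist_force: [-0.4, -0.4, 4.5]
grip_width: 24.5
```

Call:
move_arm(steps=[[[0.0005,0,0],[0,0,0],0],[[0.0005,0,0],[0,0,0],0],[[0.0005,0,0],[0,0,0],0],[[0,0,0],[0,0,0],0]])

```text
t: 10.9
eef_pos: [555.5, 201.2, 121.9]
tcp_rot: [0.453, 1.57, 0.457]
wrist_force: [-0.6, -0.3, 4.2]
grip_width: 24.7
```

Call:
move_arm(steps=[[[0.0005,0,0],[0,0,0],0],[[0.0005,0,0],[0,0,0],0],[[0,0,0],[0,0,0],0],[[0,0,0],[0,0,0],0]])

```text
t: 11.3
eef_pos: [554.4, 200.8, 119.9]
tcp_rot: [-2.76, 1.569, -2.756]
wrist_force: [-0.8, 0.4, -2.1]
grip_width: 24.4
```

Call:
move_arm(steps=[[[0.0004,0,0],[0,0,0],0],[[0.0004,0,0],[0,0,0],0],[[0,0,0],[0,0,0],0]])

```text
t: 11.6
eef_pos: [555.0, 201.0, 119.8]
tcp_rot: [-2.922, 1.57, -2.918]
wrist_force: [0.2, 0.7, -1.3]
grip_width: 24.3
```

Call:
move_arm(steps=[[[0.0004,0,0],[0,0,0],0],[[0.0004,0,0],[0,0,0],0],[[0,0,0],[0,0,0],0]])

```text
t: 11.9
eef_pos: [555.2, 201.1, 119.8]
tcp_rot: [0.202, 1.57, 0.206]
wrist_force: [-1.6, -0.1, 4.1]
grip_width: 24.8
```

Call:
move_arm(steps=[[[0.0004,0,0],[0,0,0],0],[[0.0004,0,0],[0,0,0],0],[[0,0,0],[0,0,0],0]])

```text
t: 12.2
eef_pos: [555.4, 201.1, 119.7]
tcp_rot: [0.25, 1.57, 0.254]
wrist_force: [-2.5, -2.3, 9.2]
grip_width: 24.8
```

Call:
move_arm(steps=[[[0.0002,0,0],[0,0,0],0],[[0,0,0],[0,0,0],0]])

```text
t: 12.4
eef_pos: [555.3, 201.0, 119.7]
tcp_rot: [0.195, 1.57, 0.199]
wrist_force: [-2.8, -1.8, 10.2]
grip_width: 25.2
```

Call:
move_arm(steps=[[[0,0,0],[0,0,0],0],[[0,0,0],[0,0,0],0]])

```text
t: 12.6
eef_pos: [555.4, 201.1, 119.7]
tcp_rot: [0.226, 1.57, 0.23]
wrist_force: [-4.0, -1.0, 10.0]
grip_width: 24.2
```

Call:
move_arm(steps=[[[0.0001,0,0],[0,0,0],0],[[0,0,0],[0,0,0],0],[[0,0,0],[0,0,0],0]])

```text
t: 12.9
eef_pos: [555.4, 201.0, 119.7]
tcp_rot: [0.233, 1.569, 0.237]
wrist_force: [-3.7, -1.3, 10.2]
grip_width: 24.8
```

Call:
move_arm(steps=[[[0,0,0],[0,0,0],0],[[0,0,0],[0,0,0],0],[[0,0,0],[0,0,0],0],[[0,0,0],[0,0,0],0],[[0,0,0],[0,0,0],0]])

```text
t: 13.4
eef_pos: [555.4, 201.0, 119.7]
tcp_rot: [0.215, 1.569, 0.219]
wrist_force: [-3.2, -1.1, 10.3]
grip_width: 24.8
```

Call:
move_arm(steps=[[[0,0,0],[0,0,0],0],[[0,0,0],[0,0,0],0],[[0,0,0],[0,0,0],0],[[0,0,0],[0,0,0],0],[[0,0,0],[0,0,0],0]])

```text
t: 13.9
eef_pos: [555.4, 201.0, 119.7]
tcp_rot: [0.21, 1.569, 0.214]
wrist_force: [-2.9, -0.2, 11.0]
grip_width: 24.8
```

Call:
move_arm(steps=[[[0,0,0],[0,0,0],0],[[0,0,0],[0,0,0],0],[[0,0,0],[0,0,0],0],[[0,0,0],[0,0,0],0]])

```text
t: 14.3
eef_pos: [555.4, 201.1, 119.7]
tcp_rot: [0.247, 1.569, 0.251]
wrist_force: [-2.1, -1.4, 10.3]
grip_width: 24.6
```

Call:
move_arm(steps=[[[-0.002,0,0],[0,0,0],0],[[-0.005,0,0],[0,0,0],0],[[-0.02,0,0],[0,0,0],0],[[-0.02,0,0],[0,0,0],0],[[-0.013,0,0],[0,0,0],0]])

```text
t: 14.8
eef_pos: [555.8, 201.4, 179.2]
tcp_rot: [0.41, 1.569, 0.414]
wrist_force: [-0.3, 0.9, -0.7]
grip_width: 24.6
```

```bash
python3 -c "
from h import *
st([533,-201,182])
for n in('side','top'):
    f=grab(n)
    if n=='side': cv2.imwrite('pics/side3.png',cv2.resize(f['pixels'][150:350,200:350],None,fx=4,fy=3))
    m=cv2.inRange(cv2.cvtColor(f['pixels'],cv2.COLOR_BGR2HSV),(5,200,60),(18,255,255)); m=cv2.erode(m,np.ones((3,3)))
    v,u=np.nonzero(m); P=depthpt(f,np.c_[u,v])
    for nm,c in(('open',(553,200)),('closed',(518,9))):
        q=P[np.hypot(P[:,0]-c[0],P[:,1]-c[1])<48]; q=q[abs(q[:,2]-np.median(q[:,2]))<6]
        if len(q)<30: continue
        A=np.c_[q[:,:2]-c,np.ones(len(q))]; s=np.linalg.lstsq(A,q[:,2],rcond=None)[0]; print(n,nm,len(q),'slope',s[:2].round(3),'z',s[2].round(2))
"
```

```text
t 14.8 pos [555.84 201.37 179.19] F [-0.26  0.92 -0.72] M [ 0.05 -0.01  0.03] w 24.6 j [ 0.35  0.4  -0.07  1.1   0.    0.34]
[[ 0.001 -0.004  1.   ]
 [ 0.001  1.     0.004]
 [-1.     0.001  0.001]]
tool shift mm [  -3.05 -402.26  -24.56]
side open 1245 slope [ 0.001 -0.009] z 61.24
side closed 637 slope [-0.003  0.001] z 58.74
top open 741 slope [-0.     0.001] z 62.0
top closed 1052 slope [-0.003 -0.001] z 60.3
```

View pics/side3.png

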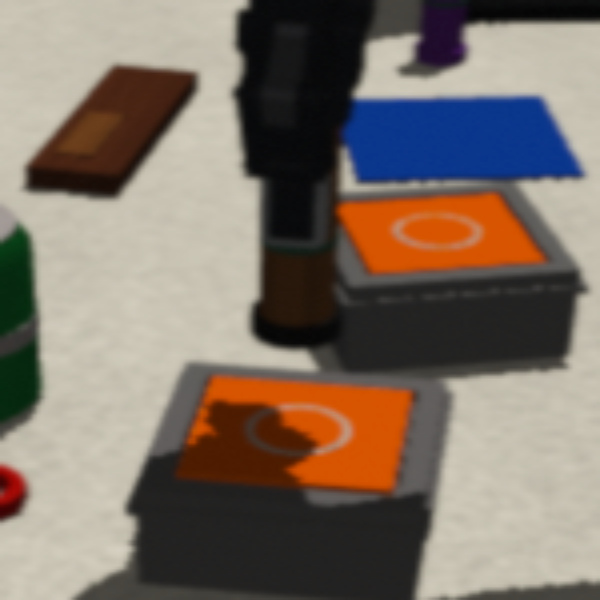

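The lid is level and down, about 1.7 mm above the rim by the top camera, which is inside the home range. The stick goes back to the mat now.

Call:
move_arm(steps=[[[0,-0.04,-0.0027],[0,0,0],0],[[0,-0.041,-0.0027],[0,0,0],0],[[0,-0.041,-0.0027],[0,0,0],0],[[0,-0.041,-0.0027],[0,0,0],0],[[0,-0.041,-0.0027],[0,0,0],0]])

```text
t: 15.4
eef_pos: [541.8, -4.4, 176.9]
tcp_rot: [3.14, 1.569, -3.138]
wrist_force: [0.7, -0.6, -1.3]
grip_width: 24.8
```

Call:
move_arm(steps=[[[0,-0.041,-0.0027],[0,0,0],0],[[0,-0.041,-0.0027],[0,0,0],0],[[0,-0.041,-0.0027],[0,0,0],0],[[0,-0.041,-0.0027],[0,0,0],0],[[0,-0.039,-0.0027],[0,0,0],0]])

```text
t: 15.9
eef_pos: [529.2, -207.7, 176.9]
tcp_rot: [2.744, 1.569, 2.748]
wrist_force: [-0.0, -0.1, -1.4]
grip_width: 24.8
```

Call:
move_arm(steps=[[[0.01,0,0],[0,0,0],0],[[0.03,0,0],[0,0,0],0],[[0.03,0,0],[0,0,0],0],[[0.03,0,0],[0,0,0],0],[[0,0,0],[0,0,0],0]])

```text
t: 16.4
eef_pos: [525.6, -203.7, 73.0]
tcp_rot: [2.736, 1.56, 2.741]
wrist_force: [-1.5, 0.5, -1.1]
grip_width: 24.8
```

```bash
python3 -c "
from h import *
st([530,-206,62])"
```

```text
t 16.4 pos [ 525.57 -203.72   73.01] F [-1.45  0.51 -1.12] M [ 0.06  0.06 -0.02] w 24.8 j [-0.37  0.44 -0.3   0.84  0.   -0.37]
[[-0.01  -0.005  1.   ]
 [ 0.004  1.     0.005]
 [-1.     0.004 -0.01 ]]
tool shift mm [10.96 -2.35  4.53]
```

Call:
move_arm(steps=[[[0,0,0],[0,0,0],0],[[0.003,0,0],[0,0,0],0],[[0.003,0,0],[0,0,0],0],[[0,0,0],[0,0,0],0],[[0,0,0],[0,0,0],0]])

```text
t: 16.9
eef_pos: [530.4, -206.2, 72.8]
tcp_rot: [-0.375, 1.57, -0.371]
wrist_force: [0.1, -0.7, -1.4]
grip_width: 25.1
```

Call:
move_arm(steps=[[[0.001,0,0],[0,0,0],0],[[0.0005,0,0],[0,0,0],0],[[0,0,0],[0,0,0],0],[[0,0,0],[0,0,0],0]])

```text
t: 17.3
eef_pos: [529.9, -206.0, 70.6]
tcp_rot: [2.778, 1.571, 2.782]
wrist_force: [-0.4, -0.2, -0.4]
grip_width: 25.0
```

```bash
python3 -c "
from h import *
st([530,-206,62])"
```

```text
t 17.3 pos [ 529.91 -206.04   70.57] F [-0.39 -0.2  -0.38] M [0.05 0.   0.03] w 25.0 j [-0.37  0.45 -0.3   0.82 -0.   -0.38]
[[-0.    -0.004  1.   ]
 [ 0.     1.     0.004]
 [-1.     0.    -0.   ]]
tool shift mm [8.57 0.04 0.09]
```

Call:
move_arm(steps=[[[0.003,0,0],[0,0,0],0],[[0.003,0,0],[0,0,0],0],[[0.001,0,0],[0,0,0],0],[[0,0,0],[0,0,0],0],[[0,0,0],[0,0,0],0]])

```text
t: 17.8
eef_pos: [529.9, -206.0, 63.5]
tcp_rot: [2.893, 1.571, 2.897]
wrist_force: [0.5, 0.2, 0.5]
grip_width: 24.8
```

Call:
move_arm(steps=[[[0.0005,0,0],[0,0,0],0],[[0.0005,0,0],[0,0,0],0],[[0,0,0],[0,0,0],0]])

```text
t: 18.1
eef_pos: [529.9, -206.0, 62.6]
tcp_rot: [-1.233, 1.571, -1.229]
wrist_force: [-0.6, -0.6, -2.0]
grip_width: 24.4
```

Call:
move_arm(steps=[[[0.0005,0,0],[0,0,0],0],[[0,0,0],[0,0,0],0]])

```text
t: 18.3
eef_pos: [529.9, -206.0, 62.1]
tcp_rot: [2.759, 1.571, 2.763]
wrist_force: [-0.3, -0.5, -0.4]
grip_width: 24.8
```

Call:
move_arm(steps=[[[0.0005,0,0],[0,0,0],0],[[0,0,0],[0,0,0],0],[[0,0,0],[0,0,0],0]])

```text
t: 18.6
eef_pos: [530.0, -206.0, 61.9]
tcp_rot: [-0.156, 1.57, -0.152]
wrist_force: [-0.9, -0.4, 2.4]
grip_width: 24.3
```

Call:
move_arm(steps=[[[0.0004,0,0],[0,0,0],0],[[0,0,0],[0,0,0],0],[[0,0,0],[0,0,0],0]])

```text
t: 18.9
eef_pos: [530.1, -206.1, 61.9]
tcp_rot: [-0.291, 1.57, -0.287]
wrist_force: [-1.0, 0.7, 6.2]
grip_width: 24.7
```

Call:
move_arm(steps=[[[-0.0003,0,0],[0,0,0],0],[[0,0,0],[0,0,0],0.35],[[0,0,0],[0,0,0],0.5],[[0,0,0],[0,0,0],1],[[0,0,0],[0,0,0],1]])

```text
t: 19.4
eef_pos: [529.9, -206.1, 61.3]
tcp_rot: [2.893, 1.571, 2.897]
wrist_force: [-1.5, 0.2, 0.3]
grip_width: 70.1
```

Call:
move_arm(steps=[[[0,0,0],[0,0,0],1],[[0,0,0],[0,0,0],1],[[0,0,0],[0,0,0],1],[[0,0,0],[0,0,0],1],[[0,0,0],[0,0,0],1]])

```text
t: 19.9
eef_pos: [529.9, -206.0, 61.5]
tcp_rot: [-0.521, 1.571, -0.517]
wrist_force: [-0.1, 0.2, 0.6]
grip_width: 85.7
```

```bash
python3 -c "
from h import *
st()
f=grab('side'); cv2.imwrite('pics/side4.png',cv2.resize(f['pixels'][80:260,220:400],None,fx=3,fy=3))"
```

```text
t 19.9 pos [ 529.93 -206.04   61.53] F [-0.11  0.17  0.56] M [ 0.    0.01 -0.01] w 85.7 j [-0.37  0.45 -0.31  0.8  -0.   -0.38]
[[ 0.    -0.004  1.   ]
 [-0.     1.     0.004]
 [-1.    -0.     0.   ]]
```

View pics/side4.png

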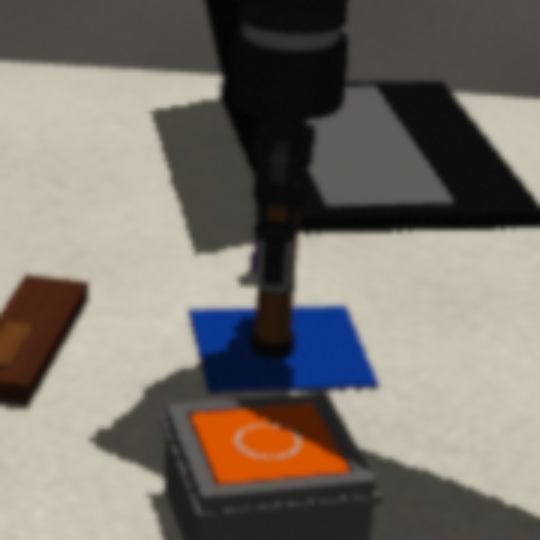

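The stick stands on the mat with its foot at crop (272,342), and the jaws are open. I'll withdraw straight up.

Call:
move_arm(steps=[[[-0.01,0,0],[0,0,0],1],[[-0.03,0,0],[0,0,0],1],[[-0.04,0,0],[0,0,0],1],[[-0.04,0,0],[0,0,0],1],[[-0.04,0,0],[0,0,0],1]])

```text
t: 20.45
eef_pos: [529.7, -206.0, 223.9]
tcp_rot: [-0.429, 1.57, -0.425]
wrist_force: [0.5, -0.6, 0.5]
grip_width: 85.1
```

Call:
move_arm(steps=[[[0,0,-0.03],[0,0,0],1],[[0,0,-0.04],[0,0,0],1],[[0,0,-0.04],[0,0,0],1],[[0,0,0],[0,0,0],1],[[0,0,0],[0,0,0],1]])

```text
t: 20.95
eef_pos: [419.7, -206.6, 222.5]
tcp_rot: [-0.36, 1.569, -0.356]
wrist_force: [-0.1, -0.0, 0.2]
grip_width: 85.4
```

```bash
python3 -c "
from h import *
st()
f=grab('side'); cv2.imwrite('pics/side5.png',f['pixels'])
v,u=np.mgrid[0:420,0:560]; P=depthpt(f,np.c_[u.ravel(),v.ravel()]); r=np.hypot(P[:,0]-530,P[:,1]+206)
for a,b in((20,50),(80,112)):
    q=P[(r<30)&(P[:,2]>a)&(P[:,2]<b)]; print(a,len(q),q.min(0).round(1),q.max(0).round(1))"
```

```text
t 20.95 pos [ 419.66 -206.65  222.54] F [-0.08 -0.01  0.23] M [-0.02 -0.07  0.04] w 85.4 j [-0.46  0.17 -0.29  1.12  0.   -0.46]
[[ 0.002 -0.003  1.   ]
 [-0.001  1.     0.003]
 [-1.    -0.001  0.002]]
20 159 [ 515.1 -205.5   20. ] [ 541.1 -190.    49.7]
80 193 [ 515.1 -219.9   80. ] [ 541.  -187.5  111.9]
```

View pics/side5.png

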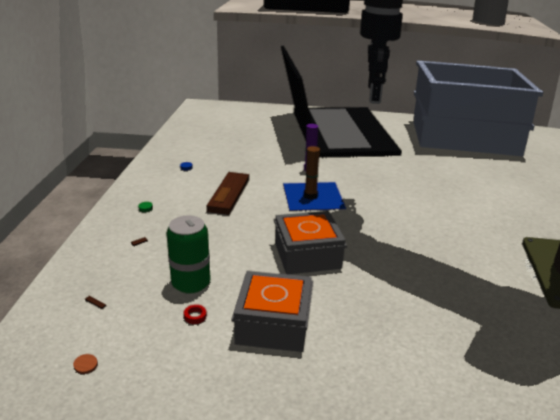

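The stick stands upright on the mat at (312,175). The lid is in at (275,293), and nothing else has moved. Handing in.

```bash
python3 -c "
from h import *
print(manip.close_job())"
```

```text
the job is handed in; nothing more can be done
None
```

The lid is pressed home and the stick is back upright on the blue mat; the job was handed in at about 21 s of the 64 s allowed.

- **Pressing:** I pressed with the wooden stick's foot near the lid's centre. The push peaked at about 11.5 N at the catches and fell to nearly nothing. It climbed again steeply after about 10 mm of travel, at the ledge.
- **Holding:** I held about 11.4–12.4 N for 1.4 s, after allowing for the stick's weight. No reading came near 24 N, but I only had a reading at the end of each short move, not in between.
- **Lid check:** It sits level. Its top is 1.2 mm above the rim by the side camera and 2.0 mm by the top camera. The side camera read 1–2 mm lower on both lids, within calibration. The home range is 2 mm either way, so the top camera's figure is right at its edge; the force climb at the ledge agrees that it is home.
- **Stick check:** It stands upright at about (528, -204) mm, clear of the mat's edges and about 12 mm from its centre. The gripper had withdrawn and touched nothing, and in the last picture the other pot and the finds look unmoved.

No checks failed.

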